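# Fill the service-kit carton

## Robot

A 6-joint arm with a two-finger parallel gripper is mounted at the origin on the work surface. World frame = base frame: x ahead of the robot, y to its left, z up, the work surface at z = 0. Lengths are in m, angles in rad, forces in N, time in s.
With the tool pointing down it reaches from about 0.2 to 0.875 m from the base axis. Payload 3.4 kg.
Tool frame: the origin (TCP) lies between the finger pads; the fingertips stand 25 mm ahead of it and the grasp point (between the pads) lies 6 mm ahead of it (r.nose_length is the z of the fingertips in the tool frame, in m); z points along the fingers, x is the direction in which the jaws open and shut, and the axes are right-handed (so a half turn about z gives the same grasp; the last joint's range is limited). The gripper opens to 94 mm and grips with 3 to 60 N. Pads are 16 mm wide; open, the fingers measure 119 mm over their backs; the gripper's body (75 mm by 177 mm) begins 78 mm behind the grasp point.
Start: joints at [1.138, 0.276, 1.505, -0, 1.361, -0.121], TCP at [0.176, 0.547, 0.23] pointing down, gripper open.
Joint ranges: [-2.89, 2.89], [-0.75, 2.08], [0.22, 2.7], [-1.18, 4.32], [0.11, 2.71], [-2.7, 2.7]. Speed limits (rad/s): [2.57, 2.57, 3.14, 3.14, 3.14, 3.14].

## Interface

Orientations are given as a unit quaternion [w, x, y, z].
In Python, from plant import r, gripper_to, inverse_kinematics, vision, models, telemetry gives the robot as it stands. Calls block until the motion is done:
- r.move_to(position, orientation): joint-space move of the TCP to a pose.
- r.move_l(position, rot=None, vel=0.15, guard=None): straight line of the TCP; rot=None keeps the orientation; vel is the mean speed in m/s. With guard (N) it stops when the force on the tool has changed by that much, and returns True; else False.
- r.movej(angles): joint-space move.
- gripper_to(opening, f_grip=None): finger opening in m; f_grip is the grip in N (None keeps the last); returns when the fingers have stopped.
- r.hold(seconds).
- inverse_kinematics(position, orientation): joint angles nearest the present ones, or None.
- vision.snapshot(name): name is "scene" or "top" or "wrist"; returns the picture (400x640x3 uint8, red, green, blue); there is no depth.
- vision.get_calibration(name): a dict with "fx", "fy", "cx", "cy" (pixels), "D" ([k1, k2, p1, p2, k3] as OpenCV has them; the pictures are not rectified), "position" and "orientation" of the camera in the world. Camera axes: x right, y down, z forward; pixel columns grow to the right and rows downward; lengths in m; the calibration is good to about 2 mm. A picture is of the moment at which its call begins: read the wrist's pose just before it. get_calibration takes no time and is no camera call; for the wrist camera it gives the pose at the moment of the call.
A pose or a line that the arm cannot do raises r.PlanningError and nothing moves.
- r.sign_off(): hands the job in, once; it reports no verdict.
Trained networks look in the newest picture that a camera, given by its name, has taken for a name from the list of things; names that differ only in an ending like _2 or _b are one class to them, and where a whole thing is asked for, a point or a joint stands for the part that bears it (a point fixed in the world has none). Each returns a list of dicts, best first, with "score" (0 to 1); they miss things now and then, are a little off and sometimes report something else, mostly with a low value. They report only what shows in the picture. A call takes as long as a camera call. They do not tell look-alikes from the thing itself.
- models.boxes_of(thing, camera): "at" ([x, y, z] in m, in world coordinates, good to about 4 mm: the middle of the surface that is visible of it).
- models.regions_of(thing, camera): "pixels" (400x640 bool, what is visible of it).
- models.mark_of(thing, camera): "at" ([x, y, z] in m, in world coordinates, good to about 4 mm: a listed point, or the origin of a listed thing).
Readings, each from a call of its own:
- telemetry.current_t(): time.
- telemetry.current_joints(): joint angles.
- telemetry.current_dq(): joint speeds.
- telemetry.current_joint_efforts(): joint torques, N m.
- telemetry.current_ee_pos(): TCP position.
- telemetry.current_tool_rot(): TCP orientation.
- telemetry.current_wrist_force(): force on the tool from outside, world axes, zero at the start.
- telemetry.current_torque(): the same for the moment, N m.
- telemetry.current_opening(): finger opening in m.
Only numpy, scipy, OpenCV 4.12 (cv2) and the standard library are available. Lean on these libraries where they do the work, as an engineer would, in place of code of your own. Each camera call takes 0.05 s, during which the arm holds its last target.

## Task

Finish packing the divided carton: stand the two tall spray cans upright in its two empty cells, one in each, next to the jars already packed. Keep the cans upright and lower each one to the floor of its cell instead of dropping it. Leave the short spray can standing where it is.

Things in the scene. Friction and masses are not known exactly. Their poses are not given: they have to be found in the camera images.
- can_1: tall spray can, 155 mm: aluminium cylinder 54 mm in diameter with a paper band, straight-sided up to 122 mm, grey cap 32 mm wide above 132 mm; about 0.3 kg. Origin: centre of its underside; z up. Loose on the bench, at least 95 mm (centres) from any other can; other things within 60 mm of it are at most 70 mm tall. The two tall cans are alike; either may go in either empty cell.
- can_2: tall spray can, 155 mm: aluminium cylinder 54 mm in diameter with a paper band, straight-sided up to 122 mm, grey cap 32 mm wide above 132 mm; about 0.3 kg. Origin: centre of its underside; z up. Loose on the bench, at least 95 mm (centres) from any other can; other things within 60 mm of it are at most 70 mm tall. Same as can_1.
- carton: open cardboard carton fixed to the bench, 175 x 175 mm, 75 mm high, any yaw; walls, floor and full-height cross divider 5 mm thick; four cells 80 mm square. Origin: centre of its underside; z up. In its frame cell centres are at x, y = +/-42.5 mm, cell floors at z = 5 mm. The two cells at x = +42.5 mm are empty; those at x = -42.5 mm hold white jars, black lids level with the rim.
- short_can: short spray can, not to be packed: same make and 54 mm diameter as the tall ones but 100 mm tall. Origin: centre of its underside; z up. Stands loose on the bench among the tall cans.
Things that resemble listed ones, but are neither listed nor needed, are in the scene too. What is shaped like the can_1 but orange or red is not meant. What is shaped like the carton but yellow is not meant.

How it is judged:
At the end, for the whole second after the job is handed in: Each of the two tall cans stands in a different one of the two empty cells (axis within 27 mm of the cell's middle along both carton axes), its underside within 10 mm of the cell floor, within 10 degrees of upright, released and at rest; the short can stands upright within 30 mm of where it began (((x of can_1 in the frame of carton between 0.015 and 0.07 m and y of can_1 in the frame of carton between 0.015 and 0.07 m and x of can_2 in the frame of carton between 0.015 and 0.07 m and y of can_2 in the frame of carton between -0.07 and -0.015 m) or (x of can_1 in the frame of carton between 0.015 and 0.07 m and y of can_1 in the frame of carton between -0.07 and -0.015 m and x of can_2 in the frame of carton between 0.015 and 0.07 m and y of can_2 in the frame of carton between 0.015 and 0.07 m)) and z of each of can_1, can_2 in the frame of carton below 0.015 m and angle between each of can_1, can_2, short_can's own z axis and vertical below 0.175 rad and linear speed of each of can_1, can_2 below 0.03 m/s and distance of short_can from where it was at the start of the episode below 0.03 m); the robot touches nothing.
It fails at once if tall can 1 is tipped more than 35 degrees (angle between can_1's own z axis and vertical above 0.61 rad).
It fails at once if tall can 2 is tipped more than 35 degrees (angle between can_2's own z axis and vertical above 0.61 rad).
It fails at once if tall can 1 is dropped into the carton (faster than 0.7 m/s while its underside is below the rim inside the carton) (linear speed of can_1 above 0.7 m/s and z of can_1 in the frame of carton below 0.07 m and horizontal distance between can_1 and carton below 0.085 m).
It fails at once if tall can 2 is dropped into the carton (faster than 0.7 m/s while its underside is below the rim inside the carton) (linear speed of can_2 above 0.7 m/s and z of can_2 in the frame of carton below 0.07 m and horizontal distance between can_2 and carton below 0.085 m).
It fails at once if the short can is moved more than 30 mm or knocked over (distance of short_can from where it was at the start of the episode above 0.03 m or angle between short_can's own z axis and vertical above 0.35 rad).
It also fails if it takes over 61 s, if anything falls off the work surface, if the arm or the gripper's body presses on something with over 40 N, if the wrist force passes 120 N, or if a joint passes its speed limit or range.

## Working session

There is one attempt and no reset: what is moved stays moved. The work goes in short steps, each a Python script; the robot and the scene stay as the last script left them, time stands still between calls to the robot, and variables do not carry over. Pictures are saved under pics/ and viewed, and the job is handed in when it is done.

```bash
ls; mkdir -p pics
python3 - <<'E'
from plant import r, gripper_to, inverse_kinematics, vision, models, telemetry
import cv2,numpy as np
for c in ["scene","top"]:
    im=vision.snapshot(c); cv2.imwrite(f"pics/{c}0.png",im[:,:,::-1])
    k=vision.get_calibration(c); print(c,k)
    for t in ["can_1","carton","short_can"]:
        for f in (models.mark_of,models.boxes_of):
            print(c,t,f.__name__,[(np.round(d["at"],3).tolist(),round(d["score"],2)) for d in f(t,c)])
print(telemetry.current_t())
E
```

```text
pics
scene {'fx': 462.8309621779409, 'fy': 462.8309621779409, 'cx': 305.84467198294016, 'cy': 201.6799572675955, 'D': array([-0.02251907,  0.        ,  0.        ,  0.        ,  0.        ]), 'position': array([ 1.24071054, -0.72880029,  0.69456866]), 'orientation': array([-0.44848478,  0.82082746,  0.31308005, -0.16457387])}
scene can_1 call [([0.634, 0.251, -0.001], 0.91), ([0.469, 0.289, 0.001], 0.88), ([0.807, 0.016, -0.0], 0.81), ([0.642, 0.124, 0.0], 0.76)]
scene can_1 call [([0.82, -0.002, 0.087], 0.94), ([0.48, 0.275, 0.082], 0.74), ([0.642, 0.232, 0.082], 0.63)]
scene carton call [([0.572, -0.223, 0.002], 0.96), ([0.303, -0.194, -0.004], 0.81)]
scene carton call [([0.587, -0.236, 0.046], 0.73), ([0.318, -0.204, 0.044], 0.62)]
scene short_can call [([0.461, 0.09, 0.001], 0.61)]
scene short_can call [([0.474, 0.078, 0.054], 0.75)]
top {'fx': 381.42579924960125, 'fy': 381.42579924960125, 'cx': 317.67144968321986, 'cy': 198.86081447939, 'D': array([-0.07033778,  0.        ,  0.        ,  0.        ,  0.        ]), 'position': array([0.41949784, 0.06342285, 0.83667088]), 'orientation': array([-0.04431109,  0.71264043, -0.6975216 ,  0.0603636 ])}
top can_1 call [([0.808, 0.023, 0.001], 0.89), ([0.642, 0.128, 0.0], 0.85), ([0.632, 0.25, -0.004], 0.79), ([0.471, 0.291, 0.0], 0.56)]
top can_1 call [([0.79, 0.024, 0.116], 0.96), ([0.467, 0.277, 0.129], 0.82), ([0.619, 0.24, 0.124], 0.8), ([0.63, 0.127, 0.127], 0.63)]
top carton call [([0.574, -0.221, 0.004], 0.95)]
top carton call [([0.596, -0.221, 0.04], 0.92), ([0.296, -0.199, 0.008], 0.67)]
top short_can call [([0.46, 0.093, -0.002], 0.8)]
top short_can call [([0.454, 0.094, 0.072], 0.81)]
0.7
```

View pics/scene0.png

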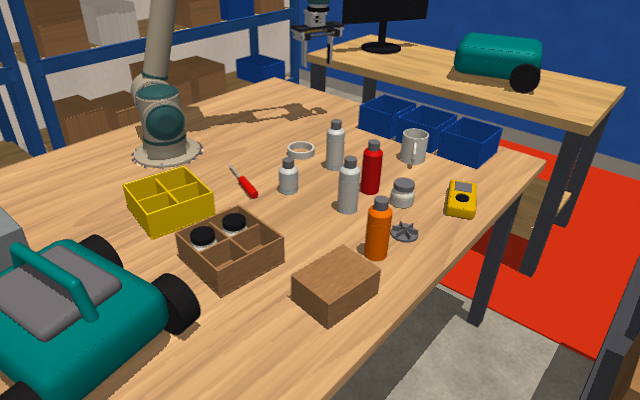

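View pics/top0.png

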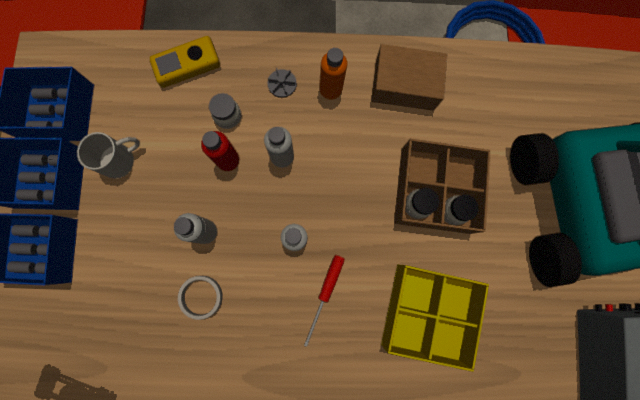

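The scene view shows the tall grey cans at pixels (335,145) and (348,185), with red and orange look-alikes at (371,167) and (377,230). In the top view, the grey cans are at (190,228) and (279,145), the short can at (293,238) and the brown carton at (443,187). Its empty cells are on the upper side (+x). Next I'll measure the carton yaw from its rim.

```bash
cat > h.py <<'E'
import numpy as np, cv2
from scipy.spatial.transform import Rotation as R
def cam(k):
    q=k["orientation"]; Rm=R.from_quat([q[1],q[2],q[3],q[0]]).as_matrix()
    K=np.array([[k["fx"],0,k["cx"]],[0,k["fy"],k["cy"]],[0,0,1]]); return K,np.array(k["D"]),Rm,np.array(k["position"])
def proj(k,P):
    K,D,Rm,t=cam(k); rv=cv2.Rodrigues(Rm.T)[0]
    return cv2.projectPoints(np.float64(P).reshape(-1,3),rv,-Rm.T@t,K,D)[0].reshape(-1,2)
def ray(k,px,z):
    K,D,Rm,t=cam(k); u=cv2.undistortPoints(np.float64(px).reshape(-1,1,2),K,D).reshape(-1,2)
    d=np.c_[u,np.ones(len(u))]@Rm.T
    return t+d*((z-t[2])/d[:,2])[:,None]
E
python3 - <<'E'
from plant import vision
from h import *
im=cv2.imread("pics/top0.png"); c=im[120:260,380:510]
cv2.imwrite("pics/z.png",cv2.resize(c,None,fx=4,fy=4,interpolation=cv2.INTER_CUBIC))
im=cv2.imread("pics/scene0.png"); c=im[200:300,170:290]
cv2.imwrite("pics/z2.png",cv2.resize(c,None,fx=5,fy=5,interpolation=cv2.INTER_CUBIC))
E
```

```text
(no output)
```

View pics/z.png

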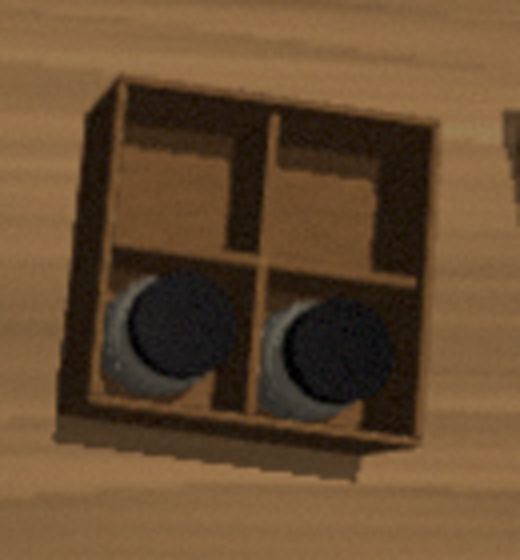

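View pics/z2.png

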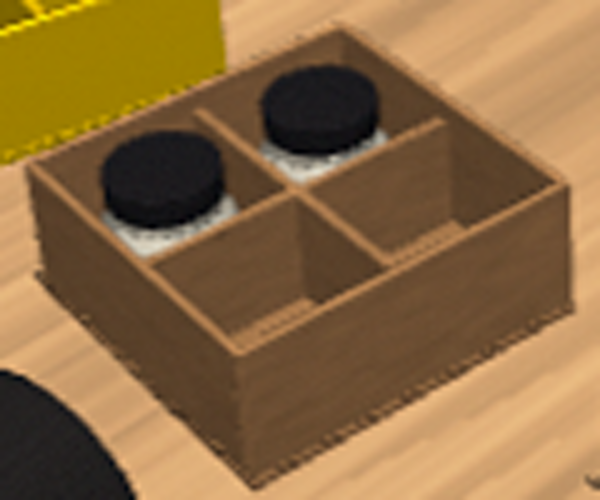

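Top zoom: rim corners at (122,75), (440,122), (418,445) and (90,403) in crop pixels, with the jars on the lower side. Scene zoom: rim corners at (343,22), (28,165), (240,355) and (570,182). I'll fit the pose to these and check the can caps.

Run:
```python
from plant import vision
from h import *
from scipy.optimize import least_squares
kt=vision.get_calibration("top"); ks=vision.get_calibration("scene")
t=(np.array([(122,75),(440,122),(418,445),(90,403)])+.5)/4-.5+[380,120]
s=(np.array([(343,22),(28,165),(240,355),(570,182)])+.5)/5-.5+[170,200]
A=ray(kt,t,.075);B=ray(ks,s,.075)
print(A.round(3).tolist(),A.mean(0));print(B.round(3).tolist(),B.mean(0))
for P in (A,B):
    # order by angle, edges
    print([round(float(np.linalg.norm(P[i]-P[(i+1)%4])),3) for i in range(4)],
     [round(float(np.degrees(np.arctan2(*(P[(i+1)%4]-P[i])[[1,0]]))%90),1) for i in range(4)])
for p in [(0.470,.290),(.642,.126),(.4605,.0915)]:
    h=.155 if p!=(.4605,.0915) else .1
    for n,k in (("top",kt),("scene",ks)):
        im=cv2.imread(f"pics/{n}0.png")
        pts=[]
        for r_,z in ((.016,h),(.027,h-.033),(.027,0)):
            a=np.linspace(0,6.28,40); q=proj(k,np.c_[p[0]+r_*np.cos(a),p[1]+r_*np.sin(a),a*0+z]); pts.append(q)
        lo=np.vstack(pts).min(0).astype(int)-12
        c=cv2.resize(im[lo[1]:lo[1]+90,lo[0]:lo[0]+60],None,fx=4,fy=4,interpolation=cv2.INTER_CUBIC)
        for q in pts: cv2.polylines(c,[((q-lo+.5)*4-.5).round().astype(np.int32)],True,(0,255,0),1)
        globals().setdefault("L",[]).append(cv2.resize(c[:360,:240],(240,360)))
L=[np.hstack(L[:3]),np.hstack(L[3:])]
o=np.vstack(L); print(o.shape); cv2.imwrite("pics/ov.png",cv2.resize(o,None,fx=.8,fy=.8))
```

```text
[[0.666, -0.144, 0.075], [0.646, -0.315, 0.075], [0.475, -0.295, 0.075], [0.493, -0.124, 0.075]] [ 0.57015126 -0.21938094  0.075     ]
[[0.498, -0.126, 0.075], [0.482, -0.298, 0.075], [0.65, -0.316, 0.075], [0.669, -0.145, 0.075]] [ 0.57445285 -0.22111567  0.075     ]
[0.172, 0.172, 0.171, 0.174] [83.4, 83.2, 83.9, 83.5]
[0.173, 0.169, 0.172, 0.172] [84.7, 83.9, 83.8, 83.8]
(720, 720, 3)
```

View pics/ov.png

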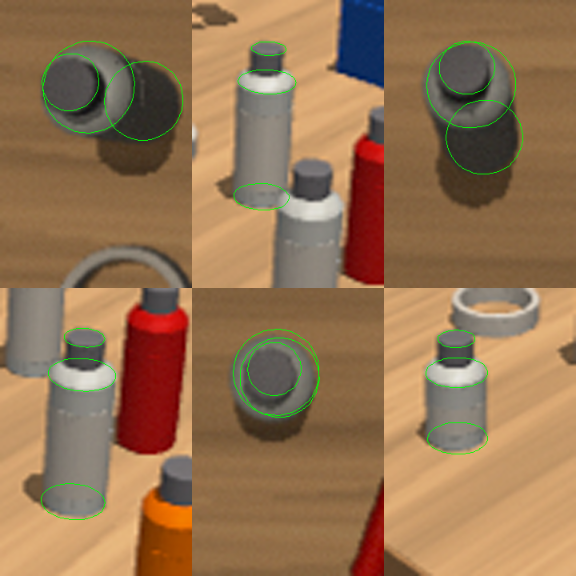

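The overlay fits both tall cans and the short can to about 2 mm. Both cameras put the carton at (0.572,-0.220) with yaw -6.3°. I'll pick the can at (0.642,0.126) first.

```bash
cat >> h.py <<'E'
from plant import r, gripper_to, inverse_kinematics, vision, models, telemetry
YAW=np.radians(-6.3); C=np.array([.572,-.220])
def quat(a):
    M=np.array([[np.cos(a),np.sin(a),0],[np.sin(a),-np.cos(a),0],[0,0,-1.]]).T
    q=R.from_matrix(M).as_quat(); return [q[3],q[0],q[1],q[2]]
def cell(s):
    c,n=np.cos(YAW),np.sin(YAW); return C+np.array([c*.0425-n*s*.0425, n*.0425+c*s*.0425])
HI=.31
def st(m): print(m,round(float(telemetry.current_t()),2),np.round(telemetry.current_ee_pos(),4),"open",round(float(telemetry.current_opening()),4),"F",np.round(telemetry.current_wrist_force(),1))
def pick(p,q):
    r.move_to([*p,HI],q); gripper_to(.094,f_grip=25); st("above")
    hit=r.move_l([*p,.106],vel=.15,guard=12); st(f"down hit={hit}")
    if hit: return False
    gripper_to(.0,f_grip=25); st("grip"); return True
E
python3 - <<'E'
from h import *
print(telemetry.current_tool_rot(),telemetry.current_joints())
for a in (YAW,YAW+np.pi):
    for p in [(.642,.126),(.47,.29),cell(1),cell(-1)]:
        j=inverse_kinematics([*p,HI],quat(a)); print(np.round(a,2),np.round(p,3),None if j is None else np.round(j,2))
E
```

```text
[-2.76839556e-05  8.08333738e-01  5.88724522e-01  6.55273273e-05] [ 1.13798090e+00  2.75885695e-01  1.50487975e+00 -1.57911374e-05
  1.36068578e+00 -1.20975855e-01]
-0.11 [0.642 0.126] [ 0.09  0.37  1.17 -0.    1.6   0.2 ]
-0.11 [0.47 0.29] [ 0.43  0.21  1.4  -0.    1.53  0.54]
-0.11 [ 0.619 -0.182] [-0.39  0.36  1.19 -0.    1.59 -0.28]
-0.11 [ 0.61  -0.267] [-0.52  0.39  1.14 -0.    1.61 -0.41]
3.03 [0.642 0.126] None
3.03 [0.47 0.29] [ 0.43  0.21  1.4  -0.    1.53 -2.6 ]
3.03 [ 0.619 -0.182] None
3.03 [ 0.61  -0.267] None
```

Run:
```python
from h import *
q=quat(YAW); p=(.642,.126)
if pick(p,q):
    r.move_l([*p,.15],vel=.1); st("lift")
    cv2.imwrite("pics/lift1.png",vision.snapshot("scene")[:,:,::-1])
```

```text
above 3.17 [0.6417 0.1268 0.31  ] open 0.0941 F [-0.2 -0.8 -0. ]
down hit=False 4.68 [0.6427 0.1261 0.107 ] open 0.0944 F [ 0.5 -0.1 -0.5]
grip 5.38 [0.6423 0.126  0.106 ] open 0.0538 F [ 0.1 -1.4  1.4]
lift 5.97 [0.6414 0.126  0.1494] open 0.0537 F [-1.   0.  -3.9]
```

View pics/lift1.png

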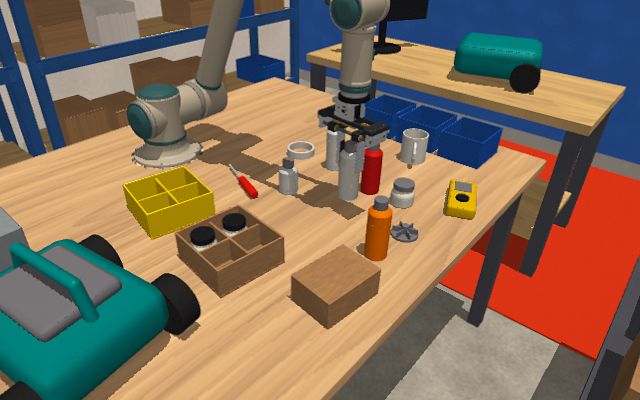

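The can is gripped: the opening reads 53.8 mm, the load is about 3 N, and it stands upright at pixel (348,175). Now I'll place it in the far (-y) cell.

```bash
cat >> h.py <<'E'
def place(p):
    c=cell(p); x=telemetry.current_ee_pos()
    r.move_l([x[0],x[1],HI],vel=.25)
    r.move_l([*c,HI],vel=.3); r.hold(.2); st("over cell")
    h=r.move_l([*c,.195],vel=.2); st("above rim")
    h=r.move_l([*c,.125],vel=.08,guard=15); st(f"in cell hit={h}")
    if h: return False
    h=r.move_l([*c,.106],vel=.025,guard=6); r.hold(.2); st(f"floor hit={h}")
    return True
E
python3 - <<'E'
from h import *
print(place(-1))
cv2.imwrite("pics/pl1.png",vision.snapshot("scene")[:,:,::-1])
cv2.imwrite("pics/pl1t.png",vision.snapshot("top")[100:300,340:560,::-1])
E
```

```text
over cell 8.48 [ 0.6099 -0.2655  0.3103] open 0.0537 F [-0.6 -0.7 -4.5]
above rim 9.21 [ 0.6104 -0.2671  0.1961] open 0.0536 F [ 0.3  0.2 -3.6]
in cell hit=False 10.23 [ 0.6101 -0.2672  0.1256] open 0.0539 F [ 0.4  0.  -3.6]
floor hit=True 11.01 [ 0.6099 -0.2669  0.1108] open 0.0535 F [ 0.7 -0.2  5.3]
True
```

View pics/pl1.png

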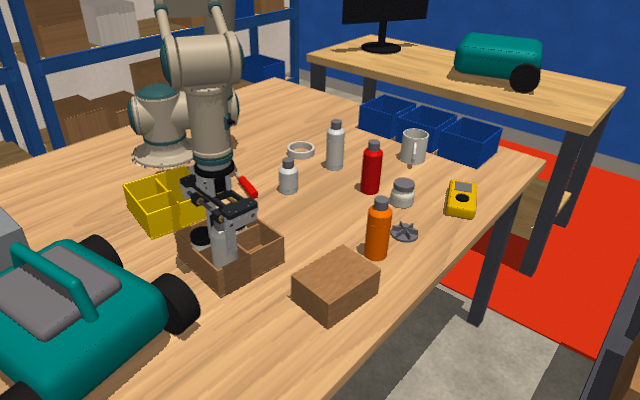

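Contact came at TCP z = 0.1108, against 0.111 expected for the cell floor. The can is in the -y cell at pixel (224,240). I'll release it and pick the second.

Run:
```python
from h import *
c=cell(-1)
gripper_to(.085); r.hold(.2)
print(r.move_l([*c,.2],vel=.08,guard=8)); r.move_l([*c,HI],vel=.2); st("up")
q=quat(YAW); p=(.470,.290)
cv2.imwrite("pics/mid.png",vision.snapshot("scene")[:,:,::-1])
if pick(p,q):
    r.move_l([*p,.15],vel=.1); st("lift")
    cv2.imwrite("pics/lift2.png",vision.snapshot("scene")[:,:,::-1])
```

```text
False
up 13.96 [ 0.6091 -0.2667  0.3087] open 0.0849 F [ 0.8 -0.4 -1.6]
above 16.46 [0.4702 0.2898 0.31  ] open 0.094 F [0.4 0.9 0.5]
down hit=False 17.97 [0.4706 0.2903 0.1068] open 0.0941 F [-0.5 -0.2 -1.1]
grip 18.67 [0.4699 0.29   0.106 ] open 0.0537 F [-1.4 -0.5  1.1]
lift 19.26 [0.4695 0.2898 0.1495] open 0.0538 F [ 0.   0.5 -3.7]
```

View pics/lift2.png

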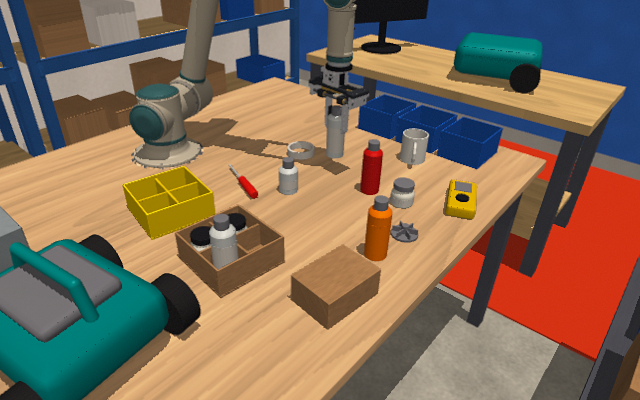

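The first can stands upright in its cell at (223,242), and the second is gripped at (336,130). Next is the +y cell.

Run:
```python
from h import *
if place(1):
    c=cell(1); gripper_to(.085); r.hold(.2)
    print(r.move_l([*c,.2],vel=.08,guard=8)); r.move_l([*c,.33],vel=.2); st("up")
    r.move_to([.35,.15,.33],quat(YAW)); r.hold(.3); st("away")
ks={}
for n in("scene","top"):
    im=vision.snapshot(n)[:,:,::-1].copy(); k=vision.get_calibration(n)
    for t in ("can_1","short_can"): print(n,t,[(np.round(d["at"],3).tolist(),round(d["score"],2)) for d in models.mark_of(t,n)])
    for s in(1,-1):
        for rr,z in((.016,.16),(.027,.127)):
            a=np.linspace(0,6.28,40);cc=cell(s)
            cv2.polylines(im,[proj(k,np.c_[cc[0]+rr*np.cos(a),cc[1]+rr*np.sin(a),a*0+z]).round().astype(np.int32)],True,(0,255,0),1)
    ks[n]=im
cv2.imwrite("pics/end_s.png",ks["scene"]);cv2.imwrite("pics/end_t.png",ks["top"])
print([cell(1),cell(-1)])
```

```text
over cell 22.1 [ 0.6188 -0.1814  0.3104] open 0.0537 F [-0.9 -0.1 -4.1]
above rim 22.82 [ 0.6197 -0.1826  0.1961] open 0.0539 F [ 0.1 -0.2 -3.8]
in cell hit=False 23.85 [ 0.6194 -0.1826  0.1256] open 0.0535 F [-1.  -0.2 -3.2]
floor hit=True 24.62 [ 0.6186 -0.1823  0.1108] open 0.0537 F [-1.   0.1  5.2]
False
up 27.57 [ 0.6184 -0.1822  0.3286] open 0.0854 F [-0.5 -1.  -0.4]
away 29.45 [0.3505 0.1497 0.3298] open 0.0851 F [-0.3  0.6 -0.1]
scene can_1 [([0.621, -0.18, 0.005], 0.8), ([0.808, 0.016, -0.001], 0.65), ([0.628, 0.249, 0.001], 0.63), ([0.607, -0.267, 0.001], 0.62)]
scene short_can [([0.463, 0.091, -0.0], 0.79)]
top can_1 [([0.62, -0.184, 0.003], 0.94), ([0.806, 0.024, -0.001], 0.82), ([0.632, 0.25, 0.001], 0.78), ([0.61, -0.263, 0.004], 0.75)]
top short_can [([0.459, 0.094, -0.002], 0.89)]
[array([ 0.61890705, -0.18242037]), array([ 0.60957963, -0.26690705])]
```

View pics/end_s.png

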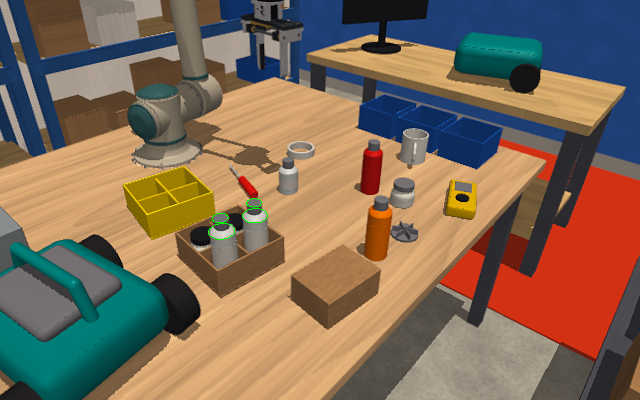

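View pics/end_t.png

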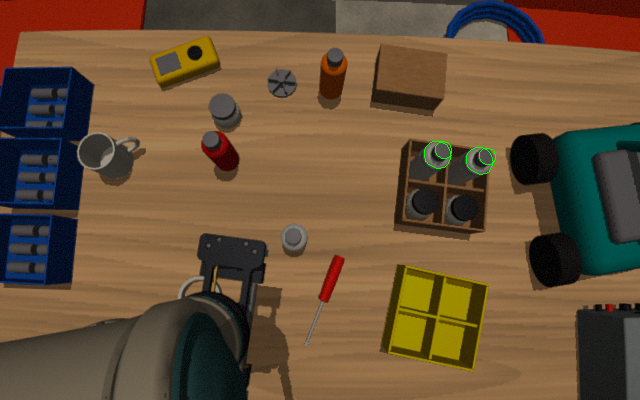

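In both views the two tall cans stand upright in the empty cells, matching the predicted outlines (scene pixels (222,242) and (255,225)). The short can hasn't moved and the arm is clear, so I'm handing in.

```bash
python3 -c "
from plant import r
r.sign_off()"
```

```text
the job is handed in; nothing more can be done
```

I stood both tall grey cans upright in the carton's two empty cells, lowering each one until it touched the cell floor, then released them. I handed the job in at about 30 s of the 61 s allowed.

- **Floor contact:** both cans touched down with the TCP at z = 0.1108 m, against 0.111 m expected for the cell floor.
- **Position:** the last camera measurements put both cans within about 4 mm of their cell centres. They stood upright and matched the predicted outlines in both views.
- **Short can:** it measured where it began, to within about 2–3 mm (the measurement noise).
- **Robot:** the arm was clear of everything at hand-in.

None of the checks failed or disagreed. Signing off gives no verdict, so the result itself is not confirmed.

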